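# Stow a specimen mount in the dry case with the flush sliding cover

## Robot

A 6-joint arm with a two-finger parallel gripper is mounted at the origin on the work surface. World frame = base frame: x ahead of the robot, y to its left, z up, the work surface at z = 0. Lengths are in m, angles in rad, forces in N, time in s.
With the tool pointing down it reaches from about 0.3 to 0.85 m from the base axis. Payload 4.2 kg.
Tool frame: the origin (TCP) lies at the very end of the fingers, on their centre line; the grasp point (between the pads) lies 19 mm behind it; z points along the fingers, y is the line along which they close (so a half turn about z gives the same grasp; the last joint's range is limited). The gripper opens to 91 mm and grips with 3 to 60 N. Pads are 32 mm wide; open, the fingers measure 118 mm over their backs; the gripper's body (76 mm by 178 mm) begins 60 mm behind the grasp point.
Start: joints at [-1.266, 0.32, 1.565, -0, 1.257, -0.02], TCP at [0.183, -0.545, 0.214] pointing down, gripper open.
Joint ranges: [-3.11, 3.11], [-0.84, 2.01], [0.21, 2.61], [-1.34, 4.49], [0.05, 2.63], [-2.56, 2.56]. Speed limits (rad/s): [2.57, 2.57, 3.14, 3.14, 3.14, 3.14].

## Interface

Orientations are given as a rotation vector (axis times angle).
In Python, from bench import bot gives the robot as it stands.
- The arm moves only by the tool servo_tool, never from a script. Its arguments are lists of equal length, an entry for each row: "rotation": the turn, a rotation vector about the tool's x, y, z in rad, a list of three; "slide": the shift along the tool's x, y, z in m, a list of three; "hand": the opening, from 0 (shut) to 1 (fully open). A call has exactly 8 rows; each row is the pose to reach, as a shift and turn from the pose commanded when the call began, along the tool's axes at that moment; what a row does not reach only later rows make up. A row lasts 1/8 s, in which the tool goes at most 62.5 mm and 10.7 degrees, less where a joint would pass 70% of its speed; a pose out of reach is approached as far as the arm can. A call with a gripper value outside its range is refused whole. The fingers move at their own pace and stop on an object; the grip force is fixed at half the most. Time passes only in rows, so rows that repeat a pose let the fingers close, or fill a call up. It gives the time, the measured TCP pose, the force, the opening and the grip force at its end, in the units of the state.
- bot.get_state(): the state, without advancing time (a new reading comes with each control period).
- bot.grab_frame(name): name is "scene" or "top" or "wrist"; returns the picture (420x560x3 uint8, red, green, blue); there is no depth.
- bot.get_calibration(name): a dict with "camera_matrix" (3x3 intrinsics, pixels), "extrinsics" (4x4, takes a point from world to camera coordinates); the wrist camera has in their place "hand_eye" (4x4, takes a point from camera to tool coordinates, whose origin is the TCP and whose axes are the flange's). Camera axes: x right, y down, z forward; pixel columns grow to the right and rows downward; lengths in m; the calibration is good to about 2 mm. A picture is of the moment at which its call begins: read the wrist's pose just before it. get_calibration takes no time and is no camera call.
- bot.sign_off(): hands the job in; it is judged then, once.
The state is a dict: "time": time; "joint_positions": joint angles; "qvel": joint speeds; "tau": joint torques, N m; "tool_pos": TCP position; "tcp_rot": TCP orientation; "wrist_force": force on the tool from outside, world axes, zero at the start; "ft_torque": the same for the moment, N m; "gripper_width": finger opening in m; "grip_force": force on a finger pad.
Only numpy, scipy, OpenCV 4.12 (cv2) and the standard library are available. Lean on these libraries where they do the work, as an engineer would, in place of code of your own. Each camera call takes 0.05 s, during which the arm holds its last target. There are 200 camera calls.

## Task

Slide the dry case's flush blue cover fully open by pressing down on it with the fingertips and dragging, stand the black specimen mount flat in the well with its steel face up and let go of it, then slide the cover fully shut over it in the same way. The cover rides on light springs: never push on it or its case with the fingers with 20 N or more. Leave the green mount, the wash bottle and the beaker where they stand.

Things in the scene. Friction and masses are not known exactly. Their poses are not given: they have to be found in the camera images.
- case: White dry case, 120 (x) x 220 (y) x 46 mm, fixed, level, turned about the vertical, on screw feet of varying height. Origin: centre of its floor's underside, 4 to 16 mm above the bench; y runs along its length, z up. Rims 12 mm wide at both sides and the -y end, their tops 43 mm above the origin. The well is at its -y end, the blue cover plate (smooth, 94 x 126 x 5 mm, no handle) over it.
- cover (a joint): How far the blue cover is open, in m: 0 fully shut, 0.080 fully open (hard stops at both). It opens along the case's +y, under the aluminium deck, and stays where it is left. Moving it takes about 4 N along the slide (dry friction, plus 4 N per m/s). Starts shut or up to 10 mm ajar.
- cover_spot (a point): Point at rim height (43 mm above the case's origin) over the centre of the cover's black patch, 20 mm from the plate's free -y edge: press here. At case x = 0, y = -78 mm shut, +2 mm open (20 mm of plate still bare each side). The plate's real top is 0 to 4 mm lower (worn guides, unmeasured: feel for it); pressed, it sinks 0.2 mm per N, at most 5 mm. Fingertip friction 0.5 or more.
- well (a point): Centre of the well's flat floor, at case x = 0, y = -58 mm, 6 mm above the case's origin. The well is 96 (x) x 80 (y) mm, from y = -98 to -18 mm, and 37 mm deep from the rims (at least 24 mm clear under the cover in use); it lies bare when the cover is fully open. Moves with the case.
- specimen: The black resin specimen mount: an upright cylinder, 40 mm diameter, 22 mm tall, 28 to 56 g, with a small steel section showing in its top face. Loose on the bench. Origin at the centre of its underside, z up through the steel face.
- green_mount: Another mount, same size, of green resin, loose on the bench; to be left alone. Origin at the centre of its underside.
- wash_bottle: White wash bottle with a red cap, 60 mm diameter, 150 mm tall, loose on the bench; to be left alone. Origin at the centre of its underside.
- beaker: Glass beaker, 68 mm diameter, 85 mm tall, loose on the bench; to be left alone. Origin at the centre of its underside.
- deck_edge (a point): Middle of the top edge of the fixed aluminium deck, at case x = 0, y = 22 mm, 46 mm above the case's origin. The deck covers the rest of the case, to y = 110 mm, 3 mm above the rims; the cover slides under it. Moves with the case.
Not all that is in view belongs to the job. Of the things like the specimen, leave any that is red or yellow; of the rest the larger one is meant.

How it is judged:
By the outcome, as a careful person would: the job done as asked, in the order asked, and still so for the second after the job is handed in, with the robot touching nothing.
It also fails if it takes over 67 s, if anything falls off the work surface, if the arm or the gripper's body presses on something with over 40 N, if the wrist force passes 120 N, or if a joint passes its speed limit or range.

## Working session

There is one attempt and no reset: what is moved stays moved. The work goes in short steps, Python scripts to look and compute and a tool call to move; the robot and the scene stay as the last step left them, time stands still between calls to the robot, and variables do not carry over. Pictures are saved under pics/ and viewed, at most 10 in all, crops included, and the job is handed in when it is done.

Besides the shell and the picture viewer there is one more tool, called after "Emit:" by a JSON object that holds its "method" and its "body", one argument or row to a line. servo_tool: Moves the arm, as the interface text tells. Its arguments: {"type":"object","properties":{"rotation":{"type":"array"},"slide":{"type":"array"},"hand":{"type":"array"}},"required":["rotation","slide","hand"]}

```bash
mkdir -p pics
python3 - <<'E'
from bench import bot
import cv2,numpy as np
s=bot.get_state();print({k:np.round(v,4).tolist() for k,v in s.items()})
for n in("scene","top"):
    cv2.imwrite(f"pics/{n}0.png",bot.grab_frame(n)[:,:,::-1]);c=bot.get_calibration(n)
    print(n,{k:np.round(v,3).tolist() for k,v in c.items()})
print(bot.get_calibration("wrist"))
E
```

```text
{'time': 0.0, 'joint_positions': [-1.266, 0.3203, 1.5657, -0.0, 1.2574, -0.02], 'qvel': [-0.0003, 0.002, 0.0015, -0.001, 0.0011, 0.0], 'tau': [-0.0007, -41.2462, -23.1975, 0.0727, 0.0456, -0.0002], 'tool_pos': [0.1834, -0.5444, 0.2131], 'tcp_rot': [-3.0985, -0.5078, 0.0004], 'wrist_force': [0.0637, -0.561, 0.7604], 'ft_torque': [-0.0608, -0.0234, 0.0135], 'grip_force': 0.0, 'gripper_width': 0.0913}
scene {'camera_matrix': [[435.844, 0.0, 280.936], [0.0, 435.844, 207.457], [0.0, 0.0, 1.0]], 'extrinsics': [[-0.339, 0.941, -0.002, 0.205], [0.6, 0.214, -0.771, -0.288], [-0.725, -0.262, -0.637, 1.671], [0.0, 0.0, 0.0, 1.0]]}
top {'camera_matrix': [[443.917, 0.0, 278.174], [0.0, 443.917, 208.103], [0.0, 0.0, 1.0]], 'extrinsics': [[-0.005, -0.999, -0.035, 0.009], [-0.982, 0.011, -0.188, 0.564], [0.188, 0.034, -0.982, 0.967], [0.0, 0.0, 0.0, 1.0]]}
{'camera_matrix': array([[355.34724226,   0.        , 275.8131701 ],
       [  0.        , 355.34724226, 212.20466818],
       [  0.        ,   0.        ,   1.        ]]), 'hand_eye': array([[ 7.16000184e-04, -9.70308936e-01, -2.41867847e-01,
         6.67063766e-02],
       [ 9.99999555e-01,  5.46039453e-04,  7.69729864e-04,
         6.15006798e-05],
       [-6.14806379e-04, -2.41868290e-01,  9.70308895e-01,
        -1.70374777e-01],
       [ 0.00000000e+00,  0.00000000e+00,  0.00000000e+00,
         1.00000000e+00]])}
```

View pics/top0.png

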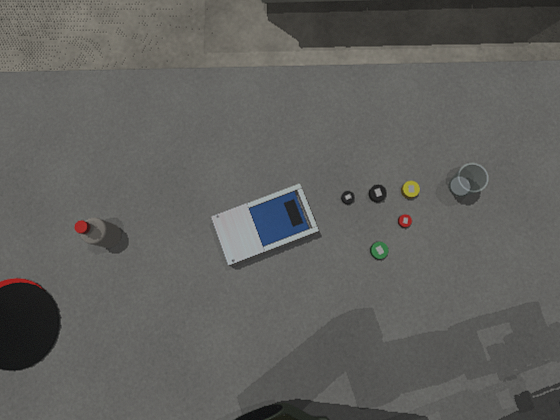

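View pics/scene0.png

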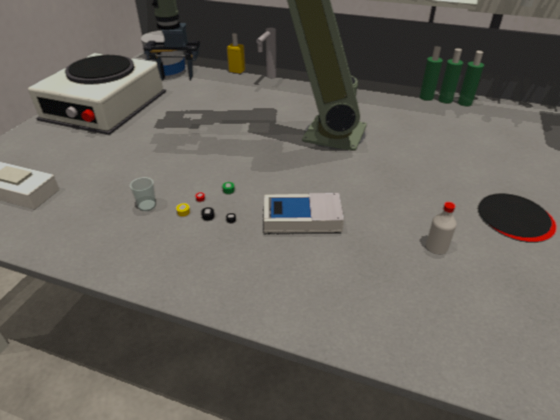

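Top view: the larger black mount is at (378,193). Things it could be confused with are small black (348,198), yellow (411,189), red (405,221) and green (380,251). The case is centred near (265,225), with the cover patch at (293,212). Scene view: large black (208,213), small black (231,217), patch (278,208).

```bash
cat > h.py <<'E'
from bench import bot
import cv2,numpy as np
from scipy.spatial.transform import Rotation as R
def cam(n,st=None):
    c=bot.get_calibration(n);K=np.array(c["camera_matrix"])
    if n=="wrist":
        T=np.eye(4);T[:3,:3]=R.from_rotvec(st["tcp_rot"]).as_matrix();T[:3,3]=st["tool_pos"]
        W=T@np.array(c["hand_eye"])
    else: W=np.linalg.inv(np.array(c["extrinsics"]))
    return K,W
def ray(cm,uv):
    K,W=cm;d=W[:3,:3]@np.linalg.inv(K)@np.array([uv[0],uv[1],1.]);return W[:3,3],d/np.linalg.norm(d)
def plane(cm,uv,z):
    o,d=ray(cm,uv);return o+d*(z-o[2])/d[2]
def tri(a,ua,b,ub):
    o1,d1=ray(a,ua);o2,d2=ray(b,ub)
    s=np.linalg.lstsq(np.c_[d1,-d2],o2-o1,rcond=None)[0]
    p,q=o1+s[0]*d1,o2+s[1]*d2;return (p+q)/2,np.linalg.norm(p-q)
def blobs(m,amin=20):
    n,l,st,c=cv2.connectedComponentsWithStats(m.astype(np.uint8))
    return [(st[i,4],np.round(c[i],1).tolist(),st[i,:4].tolist(),l==i) for i in range(1,n) if st[i,4]>=amin]
def tool(st,p):
    return R.from_rotvec(st["tcp_rot"]).inv().apply(np.array(p)-st["tool_pos"])
E
python3 - <<'E'
from h import *
T,S=cam("top"),cam("scene")
for n in("top","scene"):
    im=cv2.imread(f"pics/{n}0.png");hsv=cv2.cvtColor(im,cv2.COLOR_BGR2HSV)
    h,s,v=[hsv[...,i].astype(int) for i in range(3)]
    if n=="top": roi=np.s_[150:300,180:450]
    else: roi=np.s_[170:245,170:355]
    M=np.zeros(h.shape,bool);M[roi]=1
    for nm,m in(("black",(v<48)),("blue",(h>100)&(h<125)&(s>120)&(v>60)),("white",(v>135)&(s<40)),("green",(h>50)&(h<85)&(s>100))):
        for a,c,b,mask in blobs(m&M,40):
            ct=max(cv2.findContours(mask.astype(np.uint8),0,2)[0],key=cv2.contourArea)
            print(n,nm,a,c,b,np.round(cv2.boxPoints(cv2.minAreaRect(ct)),1).tolist() if a>150 else "")
for nm,u,w in(("big",(378,193),(208,211)),("patch",(293,212),(278,208)),("deckcornerNear",(229,264),(338,194))):
    print(nm,tri(T,u,S,w))
im=cv2.imread("pics/top0.png")[165:275,200:430]
cv2.imwrite("pics/crop.png",cv2.resize(im,None,fx=3.4,fy=3.4,interpolation=cv2.INTER_CUBIC))
E
```

```text
top black 179 [376.8, 193.6] [369, 185, 17, 18] [[369.0, 185.0], [385.0, 185.0], [385.0, 202.0], [369.0, 202.0]]
top black 89 [347.1, 198.0] [341, 191, 13, 14] 
top black 249 [293.0, 212.5] [284, 200, 19, 26] [[283.79998779296875, 203.0], [293.29998779296875, 199.3000030517578], [302.1000061035156, 221.89999389648438], [292.6000061035156, 225.60000610351562]]
top blue 1671 [275.8, 219.1] [249, 192, 60, 54] [[248.1999969482422, 208.10000610351562], [294.0, 190.5], [308.3999938964844, 228.0], [262.6000061035156, 245.60000610351562]]
top white 2696 [251.3, 228.6] [211, 184, 108, 81] [[209.60000610351562, 216.60000610351562], [299.79998779296875, 182.0], [318.29998779296875, 230.3000030517578], [228.10000610351562, 264.8999938964844]]
top white 40 [379.4, 249.6] [376, 246, 8, 8] 
top green 178 [378.8, 250.1] [370, 242, 18, 17] [[370.0, 242.0], [387.0, 242.0], [387.0, 258.0], [370.0, 258.0]]
scene black 69 [277.7, 207.1] [275, 202, 7, 11] 
scene black 89 [207.6, 215.0] [202, 209, 12, 11] 
scene black 40 [230.7, 219.6] [227, 217, 9, 6] 
scene blue 627 [291.9, 207.1] [271, 198, 39, 19] [[27
[... 377 characters left out ...]
3000030517578], [342.3999938964844, 178.0], [343.1000061035156, 219.8000030517578], [260.29998779296875, 221.10000610351562]]
scene white 119 [251.1, 196.7] [240, 191, 22, 13] 
scene white 371 [189.9, 227.5] [172, 215, 39, 23] [[171.5, 230.60000610351562], [190.89999389648438, 209.1999969482422], [210.1999969482422, 226.8000030517578], [190.8000030517578, 248.1999969482422]]
scene green 88 [228.2, 187.8] [223, 182, 11, 12] 
big (array([ 0.60363897, -0.2302013 ,  0.01828067]), np.float64(0.0033404537282773713))
patch (array([ 0.55485549, -0.02827024,  0.04770376]), np.float64(0.002661892796426258))
deckcornerNear (array([0.43660423, 0.117737  , 0.04985852]), np.float64(0.0027873503348684434))
```

View pics/crop.png

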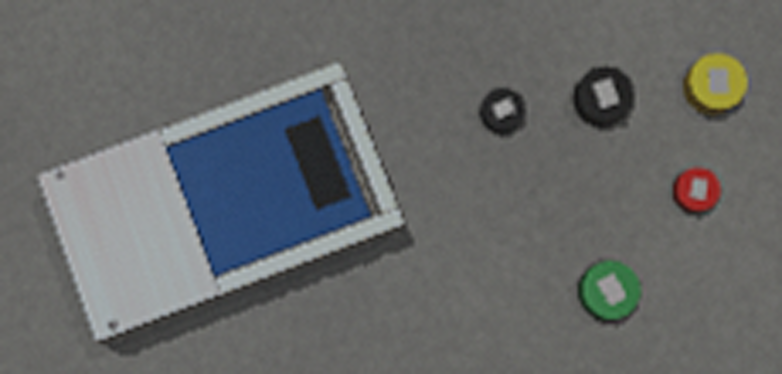

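The crop confirms the large black mount at (604,97), distinct from the small one at (503,110). The cover is a few mm ajar.

Run:
```python
from h import *
T=cam("top")
P=[plane(T,(200+u/3.4,165+v/3.4),z) for u,v,z in((40,177,.056),(342,64,.053),(406,222,.053),(99,340,.056),(162,131,.053+.003),(217,288,.056))]
P=np.array(P);print(P.round(4))
A,B,C,D=P[:4]
print("len",np.linalg.norm((B-A)[:2]),np.linalg.norm((C-D)[:2]),"wid",np.linalg.norm((D-A)[:2]),np.linalg.norm((C-B)[:2]))
ey=((A-B)+(D-C))[:2];ey/=np.linalg.norm(ey);ex=np.array([ey[1],-ey[0]]);c=P[:4].mean(0)[:2]
print("ey",ey,"yaw",np.degrees(np.arctan2(-ey[0],ey[1])),"centre",c,"spot",c-.078*ey,"well",c-.058*ey)
print("patch",plane(T,(293,212.5),.051),"big",plane(T,(377.6,193.5),.022))
s=bot.get_state();Rm=R.from_rotvec(s["tcp_rot"]).as_matrix();print(Rm.round(3))
```

```text
[[ 0.544   0.157   0.056 ]
 [ 0.6205 -0.0478  0.053 ]
 [ 0.5114 -0.089   0.053 ]
 [ 0.4343  0.1152  0.056 ]
 [ 0.5747  0.0746  0.056 ]
 [ 0.4681  0.0371  0.056 ]]
len 0.21866371978238053 0.2182608640245133 wid 0.11736326968431436 0.1165974467914167
ey [-0.35163741  0.93613628] yaw 20.587499122365024 centre [0.52758172 0.03383057] spot [ 0.55500944 -0.03918806] well [ 0.54797669 -0.02046533]
patch [ 0.55350728 -0.02952444  0.051     ] big [ 0.60225038 -0.23008282  0.022     ]
[[ 0.948  0.319 -0.   ]
 [ 0.319 -0.948  0.001]
 [ 0.    -0.002 -1.   ]]
```

Emit:
{"method": "servo_tool", "body": {
  "rotation": [
    [0,0,-0.15],
    [0,0,-0.3],
    [0,0,-0.45],
    [0,0,-0.6],
    [0,0,-0.75],
    [0,0,-0.9],
    [0,0,-1.05],
    [0,0,-1.2]
  ],
  "slide": [
    [0.048,-0.037,0],
    [0.096,-0.075,0],
    [0.144,-0.112,0],
    [0.192,-0.15,0],
    [0.24,-0.187,0],
    [0.288,-0.225,0],
    [0.336,-0.262,0],
    [0.384,-0.3,0]
  ],
  "hand": [0,0,0,0,0,0,0,0]
}}

```text
time: 1.1
tool_pos: [0.4524, -0.1363, 0.2138]
tcp_rot: [2.266, 2.175, -0.0]
wrist_force: [0.2, -0.0, 0.6]
gripper_width: 0.0142
grip_force: 0.0
```

```bash
cat > go.py <<'E'
import sys
from h import *
# target xyz yaw(deg) of tool x -> tool-frame slide & rot z
s=bot.get_state();t=list(map(float,sys.argv[1:5]))
Rm=R.from_rotvec(s["tcp_rot"]);x=Rm.as_matrix()[:,0];y=np.degrees(np.arctan2(x[1],x[0]))
print("t",round(s["time"],2),"pos",s["tool_pos"].round(4) if hasattr(s["tool_pos"],"round") else s["tool_pos"],"yaw",y.round(2),"slide",tool(s,t[:3]).round(4),"rotz",np.radians(-(t[3]-y)).round(4),"tilt",Rm.as_matrix()[:,2].round(4),"F",np.round(s["wrist_force"],2),"j6",np.round(s["joint_positions"][5],2))
E
python3 go.py 0.5416 -0.0036 0.2 110.6
```

```text
t 1.1 pos [ 0.4524 -0.1363  0.2138] yaw 87.65 slide [0.1362 0.0837 0.0138] rotz -0.4006 tilt [ 0.e+00 -3.e-04 -1.e+00] F [ 0.21 -0.04  0.65] j6 -0.28
```

Emit:
{"method": "servo_tool", "body": {
  "rotation": [
    [0,0,-0.15],
    [0,0,-0.3],
    [0,0,-0.4],
    [0,0,-0.4],
    [0,0,-0.4],
    [0,0,-0.4],
    [0,0,-0.4],
    [0,0,-0.4]
  ],
  "slide": [
    [0.045,0.028,0.005],
    [0.09,0.056,0.01],
    [0.136,0.084,0.014],
    [0.136,0.084,0.014],
    [0.136,0.084,0.014],
    [0.136,0.084,0.014],
    [0.136,0.084,0.014],
    [0.136,0.084,0.014]
  ],
  "hand": [0,0,0,0,0,0,0,0]
}}

```text
time: 2.1
tool_pos: [0.5416, -0.0068, 0.2002]
tcp_rot: [1.797, 2.576, 0.0]
wrist_force: [0.3, -0.4, 0.2]
gripper_width: 0.0006
grip_force: 0.0
```

```bash
python3 go.py 0.5416 -0.0036 0.2 110.6
python3 - <<'E'
from h import *
import pickle
s=bot.get_state();im=bot.grab_frame("wrist");pickle.dump((s,im),open("w1.pkl","wb"))
cv2.imwrite("pics/w1.png",im[:,:,::-1])
E
```

```text
t 2.1 pos [ 0.5416 -0.0068  0.2002] yaw 110.21 slide [0.003  0.0011 0.0002] rotz -0.0068 tilt [ 4.e-04 -1.e-04 -1.e+00] F [ 0.33 -0.45  0.21] j6 -0.39
```

View pics/w1.png

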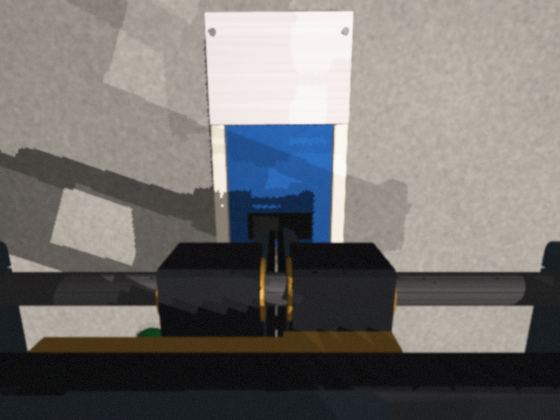

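Wrist view: the deck corners are at about (207,13), (353,12), (350,125) and (210,124). The cover is blue below row 125, and the patch's top edge is at row 212, spanning columns 248–313.

Run:
```python
from h import *
import pickle
s,im=pickle.load(open("w1.pkl","rb"));cm=cam("wrist",s)
hsv=cv2.cvtColor(im,cv2.COLOR_RGB2HSV).astype(int);h,sa,v=hsv[...,0],hsv[...,1],hsv[...,2]
r=lambda c0,c1,row,f:[c for c in range(c0,c1) if f[row,c]]
g=im.astype(int).sum(2)/3
# side edges by max gradient
def edge(row,c0,c1,sgn):
    d=sgn*np.diff(cv2.GaussianBlur(im,(3,3),0)[row].astype(float).mean(1)[c0:c1]);i=d.argmax()
    w=np.clip(d[max(i-1,0):i+2],0,None);return c0+.5+ (w*np.arange(max(i-1,0),max(i-1,0)+len(w))).sum()/w.sum()
L=[(edge(q,197,220,1),q) for q in range(20,80,6)];Rr=[(edge(q,342,362,-1),q) for q in range(20,120,6)]
fl=np.polyfit([q for _,q in L],[c for c,_ in L],1);fr=np.polyfit([q for _,q in Rr],[c for c,_ in Rr],1)
bl=(h>100)&(h<125)&(sa>120)
rows=[np.where(bl[100:200,c])[0][0]+100 for c in range(235,330,5)];print("deck row",rows)
col=lambda f,q:np.polyval(f,q)
pr=[np.where(v[195:245,c]<60)[0] for c in range(252,262)];print("patch top",[p[0]+195 for p in pr if len(p)])
re=np.median(rows)-.5
for z in(.050,.053,.056,.059,.062):
    w=[np.linalg.norm(plane(cm,(col(fl,q),q),z)-plane(cm,(col(fr,q),q),z)) for q in(25,70,115)]
    m=plane(cm,((col(fl,re)+col(fr,re))/2,re),z)
    a=plane(cm,((col(fl,13)+col(fr,13))/2,13),z)
    print(z,np.round(w,4),"deck_edge",m.round(4),"len",np.linalg.norm(a-m).round(4),"dir",np.degrees(np.arctan2(*(a-m)[1::-1])).round(2))
for z in(.046,.050):print("patch mid top edge",plane(cm,(280.5,212),z).round(4))
```

```text
deck row [np.int64(126), np.int64(126), np.int64(125), np.int64(125), np.int64(126), np.int64(125), np.int64(125), np.int64(125), np.int64(125), np.int64(125), np.int64(125), np.int64(125), np.int64(125), np.int64(125), np.int64(125), np.int64(125), np.int64(125), np.int64(125), np.int64(125)]
patch top [np.int64(213), np.int64(212), np.int64(212), np.int64(212), np.int64(212), np.int64(212), np.int64(212), np.int64(213), np.int64(212), np.int64(212)]
0.05 [0.1196 0.1214 0.1233] deck_edge [0.5189 0.056  0.05  ] len 0.0883 dir 108.97
0.053 [0.1185 0.1203 0.1221] deck_edge [0.5189 0.056  0.053 ] len 0.0875 dir 108.97
0.056 [0.1173 0.1191 0.121 ] deck_edge [0.5189 0.056  0.056 ] len 0.0866 dir 108.97
0.059 [0.1162 0.118  0.1198] deck_edge [0.5189 0.056  0.059 ] len 0.0858 dir 108.97
0.062 [0.1151 0.1168 0.1187] deck_edge [0.5188 0.056  0.062 ] len 0.085 dir 108.97
patch mid top edge [ 0.5494 -0.018   0.046 ]
patch mid top edge [ 0.549  -0.0171  0.05  ]
```

```bash
python3 go.py 0.5527 -0.0329 0.058 110
```

```text
t 2.15 pos [ 0.5417 -0.0066  0.2002] yaw 110.23 slide [-0.0284  0.0012  0.1422] rotz 0.004 tilt [ 4.e-04 -1.e-04 -1.e+00] F [ 0.4  -0.22 -0.6 ] j6 -0.39
```

Emit:
{"method": "servo_tool", "body": {
  "rotation": [
    [0,0,0],
    [0,0,0],
    [0,0,0],
    [0,0,0],
    [0,0,0],
    [0,0,0],
    [0,0,0],
    [0,0,0]
  ],
  "slide": [
    [-0.009,0,0.04],
    [-0.018,0.001,0.08],
    [-0.028,0.001,0.11],
    [-0.028,0.001,0.13],
    [-0.028,0.001,0.137],
    [-0.028,0.001,0.14],
    [-0.028,0.001,0.142],
    [-0.028,0.001,0.142]
  ],
  "hand": [0,0,0,0,0,0,0,0]
}}

```text
time: 3.15
tool_pos: [0.5529, -0.032, 0.0585]
tcp_rot: [1.795, 2.577, 0.001]
wrist_force: [0.4, 0.3, -0.0]
gripper_width: 0.0003
grip_force: 0.0
```

Emit:
{"method": "servo_tool", "body": {
  "rotation": [
    [0,0,0],
    [0,0,0],
    [0,0,0],
    [0,0,0],
    [0,0,0],
    [0,0,0],
    [0,0,0],
    [0,0,0]
  ],
  "slide": [
    [0,0,0.0005],
    [0,0,0.001],
    [0,0,0.0015],
    [0,0,0.002],
    [0,0,0.0025],
    [0,0,0.003],
    [0,0,0.003],
    [0,0,0.003]
  ],
  "hand": [0,0,0,0,0,0,0,0]
}}

```text
time: 4.15
tool_pos: [0.5525, -0.0321, 0.0549]
tcp_rot: [1.795, 2.578, -0.0]
wrist_force: [-0.5, 0.2, 0.2]
gripper_width: 0.0002
grip_force: 0.0
```

Emit:
{"method": "servo_tool", "body": {
  "rotation": [
    [0,0,0],
    [0,0,0],
    [0,0,0],
    [0,0,0],
    [0,0,0],
    [0,0,0],
    [0,0,0],
    [0,0,0]
  ],
  "slide": [
    [0,0,0.0005],
    [0,0,0.001],
    [0,0,0.0015],
    [0,0,0.002],
    [0,0,0.0025],
    [0,0,0.0025],
    [0,0,0.0025],
    [0,0,0.0025]
  ],
  "hand": [0,0,0,0,0,0,0,0]
}}

```text
time: 5.15
tool_pos: [0.5525, -0.0321, 0.0525]
tcp_rot: [1.796, 2.578, -0.0]
wrist_force: [0.4, 0.0, 0.2]
gripper_width: 0.0005
grip_force: 0.0
```

Emit:
{"method": "servo_tool", "body": {
  "rotation": [
    [0,0,0],
    [0,0,0],
    [0,0,0],
    [0,0,0],
    [0,0,0],
    [0,0,0],
    [0,0,0],
    [0,0,0]
  ],
  "slide": [
    [0,0,0.0005],
    [0,0,0.001],
    [0,0,0.0015],
    [0,0,0.002],
    [0,0,0.002],
    [0,0,0.002],
    [0,0,0.002],
    [0,0,0.002]
  ],
  "hand": [0,0,0,0,0,0,0,0]
}}

```text
time: 6.15
tool_pos: [0.5525, -0.032, 0.0505]
tcp_rot: [1.796, 2.578, -0.0]
wrist_force: [0.2, 0.3, 0.0]
gripper_width: 0.0009
grip_force: 0.4
```

Emit:
{"method": "servo_tool", "body": {
  "rotation": [
    [0,0,0],
    [0,0,0],
    [0,0,0],
    [0,0,0],
    [0,0,0],
    [0,0,0],
    [0,0,0],
    [0,0,0]
  ],
  "slide": [
    [0,0,0.0005],
    [0,0,0.001],
    [0,0,0.0015],
    [0,0,0.002],
    [0,0,0.002],
    [0,0,0.002],
    [0,0,0.002],
    [0,0,0.002]
  ],
  "hand": [0,0,0,0,0,0,0,0]
}}

```text
time: 7.15
tool_pos: [0.5526, -0.032, 0.0491]
tcp_rot: [1.795, 2.578, 0.0]
wrist_force: [-1.6, -0.0, 8.2]
gripper_width: 0.0007
grip_force: 3.4
```

Emit:
{"method": "servo_tool", "body": {
  "rotation": [
    [0,0,0],
    [0,0,0],
    [0,0,0],
    [0,0,0],
    [0,0,0],
    [0,0,0],
    [0,0,0],
    [0,0,0]
  ],
  "slide": [
    [0,0,0.0005],
    [0,0,0.001],
    [0.004,0,0.001],
    [0.012,0,0.001],
    [0.02,0,0.001],
    [0.028,0,0.001],
    [0.036,0,0.001],
    [0.04,0,0.001]
  ],
  "hand": [0,0,0,0,0,0,0,0]
}}

```text
time: 8.15
tool_pos: [0.539, 0.0044, 0.0486]
tcp_rot: [1.792, 2.577, -0.002]
wrist_force: [-1.6, -5.0, 9.2]
gripper_width: 0.0003
grip_force: 4.6
```

```bash
python3 go.py 0.5269 0.035 0.048 110
python3 - <<'E'
from h import *
im=bot.grab_frame("top");cv2.imwrite("pics/t2.png",im[:,:,::-1])
hsv=cv2.cvtColor(im,cv2.COLOR_RGB2HSV).astype(int);h,s,v=hsv[...,0],hsv[...,1],hsv[...,2]
m=(h>100)&(h<125)&(s>120)&(v>60);m[:150]=0;m[300:]=0
for b in blobs(m,20):print(b[:3])
E
```

```text
t 8.15 pos [0.539  0.0044 0.0486] yaw 110.37 slide [ 0.0329 -0.0007  0.0005] rotz 0.0064 tilt [ 0.0014 -0.0026 -1.    ] F [-1.58 -4.96  9.2 ] j6 -0.36
(np.int32(96), [254.9, 215.4], [250, 209, 11, 14])
```

Emit:
{"method": "servo_tool", "body": {
  "rotation": [
    [0,0,0],
    [0,0,0],
    [0,0,0],
    [0,0,0],
    [0,0,0],
    [0,0,0],
    [0,0,0],
    [0,0,0]
  ],
  "slide": [
    [0,0,0.0006],
    [0.005,0,0.0007],
    [0.012,0,0.0007],
    [0.019,0,0.0007],
    [0.025,0,0.0007],
    [0.03,0,0.0007],
    [0.033,0,0.0007],
    [0.033,0,0.0007]
  ],
  "hand": [0,0,0,0,0,0,0,0]
}}

```text
time: 9.2
tool_pos: [0.5273, 0.0355, 0.048]
tcp_rot: [1.793, 2.577, -0.002]
wrist_force: [-2.3, -3.4, 12.3]
gripper_width: 0.0004
grip_force: 5.7
```

```bash
python3 go.py 0.5269 0.035 0.048 110
python3 - <<'E'
from h import *
import pickle
s=bot.get_state();im=bot.grab_frame("wrist");pickle.dump((s,im),open("w2.pkl","wb"))
t=bot.grab_frame("top")[165:275,200:330];t=cv2.resize(t,(496,420))
cv2.imwrite("pics/w2.png",cv2.resize(np.hstack([im[:,150:420],t]),None,fx=1,fy=1)[:,:,::-1])
E
```

```text
t 9.2 pos [0.5273 0.0355 0.048 ] yaw 110.35 slide [-0.0004 -0.0006  0.    ] rotz 0.0061 tilt [ 8.0e-04 -1.9e-03 -1.0e+00] F [-2.26 -3.36 12.29] j6 -0.31
```

View pics/w2.png

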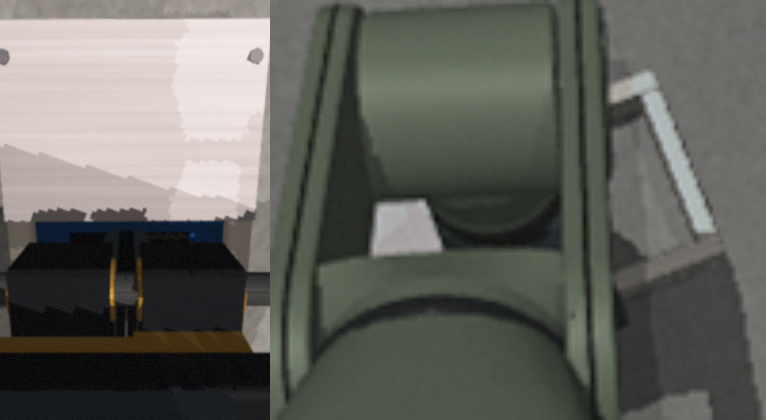

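Wrist view: deck edge at row 221 and patch top edge at row 233, about 8 mm apart, so the cover is almost or fully open. I'll nudge 3 mm against the stop to confirm.

Emit:
{"method": "servo_tool", "body": {
  "rotation": [
    [0,0,0],
    [0,0,0],
    [0,0,0],
    [0,0,0],
    [0,0,0],
    [0,0,0],
    [0,0,0],
    [0,0,0]
  ],
  "slide": [
    [0.0005,0,0],
    [0.001,0,0],
    [0.0015,0,0],
    [0.002,0,0],
    [0.0025,0,0],
    [0.003,0,0],
    [0.003,0,0],
    [0.003,0,0]
  ],
  "hand": [0,0,0,0,0,0,0,0]
}}

```text
time: 10.3
tool_pos: [0.5273, 0.0374, 0.0482]
tcp_rot: [1.791, 2.576, -0.002]
wrist_force: [-1.5, -6.9, 11.4]
gripper_width: 0.0
grip_force: 5.4
```

```bash
python3 go.py 0.5269 0.035 0.048 110
python3 - <<'E'
from h import *
import pickle
for n in ("w2","w3"):
    if n=="w3":
        s=bot.get_state();im=bot.grab_frame("wrist");pickle.dump((s,im),open("w3.pkl","wb"))
    else: s,im=pickle.load(open("w2.pkl","rb"))
    cm=cam("wrist",s);hsv=cv2.cvtColor(im,cv2.COLOR_RGB2HSV).astype(int)
    bl=(hsv[...,0]>100)&(hsv[...,0]<125)&(hsv[...,1]>120)
    a=[];b=[]
    for c in range(225,320,3):
        r=np.where(bl[205:245,c])[0]
        if len(r)>3:a.append(r[0]+205);b.append(r[-1]+205)
    da,db=np.median(a),np.median(b);print(da,db,b)
    print(np.linalg.norm(plane(cm,(275,da-.5),.0525)-plane(cm,(275,db+.5),.0495)))
E
```

```text
t 10.3 pos [0.5273 0.0374 0.0482] yaw 110.38 slide [-0.0021 -0.0013  0.0002] rotz 0.0066 tilt [ 0.003  -0.0033 -1.    ] F [-1.46 -6.94 11.41] j6 -0.3
222.0 232.0 [np.int64(232), np.int64(233), np.int64(233), np.int64(232), np.int64(241), np.int64(233), np.int64(241), np.int64(237), np.int64(232), np.int64(233), np.int64(232), np.int64(231), np.int64(229), np.int64(228), np.int64(227), np.int64(241), np.int64(238), np.int64(231), np.int64(231), np.int64(230), np.int64(227), np.int64(228), np.int64(230), np.int64(232), np.int64(231), np.int64(232), np.int64(232), np.int64(232), np.int64(232), np.int64(232), np.int64(232), np.int64(232)]
0.007177103171994831
226.0 234.0 [np.int64(235), np.int64(235), np.int64(234), np.int64(234), np.int64(235), np.int64(234), np.int64(234), np.int64(235), np.int64(234), np.int64(235), np.int64(233), np.int64(231), np.int64(229), np.int64(230), np.int64(231), np.int64(233), np.int64(230), np.int64(230), np.int64(228), np.int64(230), np.int64(232), np.int64(234), np.int64(234), np.int64(234), np.int64(244), np.int64(234), np.int64(234), np.int64(234), np.int64(234)]
0.006315242948627851
```

```bash
python3 go.py 0.6023 -0.2301 0.12 110
```

```text
t 10.35 pos [0.5273 0.0374 0.0482] yaw 110.38 slide [-0.2772 -0.0228 -0.0707] rotz 0.0066 tilt [ 0.003  -0.0032 -1.    ] F [-1.41 -7.51 10.99] j6 -0.3
```

Emit:
{"method": "servo_tool", "body": {
  "rotation": [
    [0,0,0],
    [0,0,0],
    [0,0,0],
    [0,0,0],
    [0,0,0],
    [0,0,0],
    [0,0,0],
    [0,0,0]
  ],
  "slide": [
    [0,0,-0.03],
    [-0.01,0,-0.08],
    [-0.06,-0.005,-0.09],
    [-0.12,-0.01,-0.08],
    [-0.18,-0.015,-0.075],
    [-0.24,-0.02,-0.072],
    [-0.277,-0.023,-0.072],
    [-0.277,-0.023,-0.072]
  ],
  "hand": [0,0,0.5,1,1,1,1,1]
}}

```text
time: 11.35
tool_pos: [0.6009, -0.2313, 0.1178]
tcp_rot: [1.8, 2.575, -0.001]
wrist_force: [-0.2, 0.8, -0.2]
gripper_width: 0.0575
grip_force: 0.0
```

```bash
python3 go.py 0.6023 -0.2301 0.12 110
python3 - <<'E'
from h import *
import pickle
T=cam("top");t=bot.grab_frame("top")
s=bot.get_state();im=bot.grab_frame("wrist");pickle.dump((s,im),open("w4.pkl","wb"))
cv2.imwrite("pics/w4.png",np.hstack([im,cv2.resize(t[165:275,200:263],(240,420))])[:,:,::-1])
E
```

```text
t 11.35 pos [ 0.6009 -0.2313  0.1178] yaw 110.08 slide [ 0.0006  0.0017 -0.0022] rotz 0.0014 tilt [ 0.e+00 -4.e-04 -1.e+00] F [-0.22  0.77 -0.22] j6 -0.74
```

View pics/w4.png

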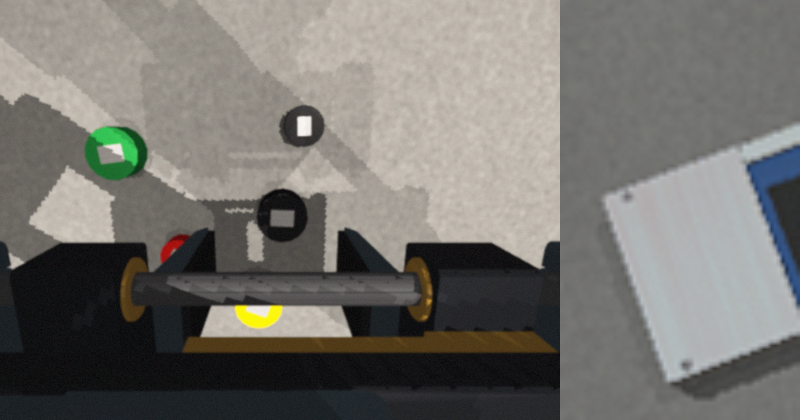

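The large black mount is at (282,215), between the fingers. The small one is at (304,126) and green at (116,152).

Run:
```python
from h import *
import pickle
s,im=pickle.load(open("w4.pkl","rb"));cm=cam("wrist",s)
v=cv2.GaussianBlur(im,(5,5),0).max(2);m=v<62;m[:180]=0;m[250:]=0;m[:,:250]=0;m[:,315:]=0
for b in blobs(m,100):print(b[:3])
p=plane(cm,(282.5,215),.011);q=plane(cm,(282,218),.022);print(p.round(4),q.round(4),"tool",tool(s,p).round(4),tool(s,q).round(4))
t=bot.grab_frame("top");hsv=cv2.cvtColor(t,cv2.COLOR_RGB2HSV).astype(int)
bl=(hsv[...,0]>100)&(hsv[...,0]<125)&(hsv[...,1]>120)&(hsv[...,2]>50);bl[:150]=0;bl[300:]=0
T=cam("top");ey=np.array([-.342,.94])
for b in blobs(bl,20):
    ys,xs=np.where(b[3]);P=np.array([plane(T,(x,y),.049)[:2] for x,y in zip(xs,ys)]);k=(P-[.5189,.056])@ey+.022
    print(b[:3],"case y range",np.percentile(k,[1,50,99]).round(4))
```

```text
(np.int32(1768), [281.7, 215.0], [256, 189, 52, 54])
[ 0.6057 -0.2314  0.011 ] [ 0.605  -0.2312  0.022 ] tool [-0.0038  0.0043  0.1068] [-0.0034  0.0037  0.0958]
(np.int32(393), [263.8, 223.9], [249, 203, 30, 43]) case y range [-0.0173  0.0014  0.0214]
```

Emit:
{"method": "servo_tool", "body": {
  "rotation": [
    [0,0,0],
    [0,0,0],
    [0,0,0],
    [0,0,0],
    [0,0,0],
    [0,0,0],
    [0,0,0],
    [0,0,0]
  ],
  "slide": [
    [-0.004,0.004,0.01],
    [-0.004,0.004,0.02],
    [-0.004,0.004,0.05],
    [-0.004,0.004,0.08],
    [-0.004,0.004,0.1],
    [-0.004,0.004,0.11],
    [-0.004,0.004,0.113],
    [-0.004,0.004,0.113]
  ],
  "hand": [1,1,1,1,1,1,1,0.8]
}}

```text
time: 12.5
tool_pos: [0.6061, -0.2309, 0.0062]
tcp_rot: [1.795, 2.577, 0.0]
wrist_force: [-0.5, 0.9, 0.6]
gripper_width: 0.0839
grip_force: 0.0
```

Emit:
{"method": "servo_tool", "body": {
  "rotation": [
    [0,0,0],
    [0,0,0],
    [0,0,0],
    [0,0,0],
    [0,0,0],
    [0,0,0],
    [0,0,0],
    [0,0,0]
  ],
  "slide": [
    [0,0,0],
    [0,0,0],
    [0,0,0],
    [0,0,0],
    [0,0,0],
    [0,0,0],
    [0,0,0],
    [0,0,0]
  ],
  "hand": [0.2,0.2,0.2,0.2,0.2,0.2,0.2,0.2]
}}

```text
time: 13.5
tool_pos: [0.6058, -0.2309, 0.0058]
tcp_rot: [1.796, 2.578, -0.0]
wrist_force: [-0.8, 0.6, 1.2]
gripper_width: 0.0393
grip_force: 30.0
```

```bash
python3 go.py 0.5469 -0.0228 0.15 110
```

```text
t 13.5 pos [ 0.6058 -0.2309  0.0058] yaw 110.28 slide [ 0.2156  0.0169 -0.1442] rotz 0.0049 tilt [ 1.e-04 -1.e-04 -1.e+00] F [-0.78  0.6   1.22] j6 -0.74
```

Emit:
{"method": "servo_tool", "body": {
  "rotation": [
    [0,0,0],
    [0,0,0],
    [0,0,0],
    [0,0,0],
    [0,0,0],
    [0,0,0],
    [0,0,0],
    [0,0,0]
  ],
  "slide": [
    [0,0,-0.03],
    [0.01,0.001,-0.08],
    [0.05,0.004,-0.11],
    [0.1,0.008,-0.11],
    [0.15,0.012,-0.11],
    [0.195,0.015,-0.105],
    [0.218,0.017,-0.1],
    [0.218,0.017,-0.1]
  ],
  "hand": [0.2,0.2,0.2,0.2,0.2,0.2,0.2,0.2]
}}

```text
time: 14.5
tool_pos: [0.5452, -0.0192, 0.1054]
tcp_rot: [-1.792, -2.579, 0.001]
wrist_force: [0.8, 0.1, -0.8]
gripper_width: 0.0386
grip_force: 30.0
```

```bash
python3 go.py 0.5475 -0.02 0.026 110
python3 - <<'E'
from h import *
import pickle
s=bot.get_state();im=bot.grab_frame("wrist");pickle.dump((s,im),open("w5.pkl","wb"));cv2.imwrite("pics/w5.png",im[:,:,::-1])
E
```

```text
t 14.5 pos [ 0.5452 -0.0192  0.1054] yaw 110.43 slide [-0.0016  0.0019  0.0794] rotz 0.0076 tilt [-0.0013 -0.     -1.    ] F [ 0.76  0.12 -0.8 ] j6 -0.41
```

View pics/w5.png

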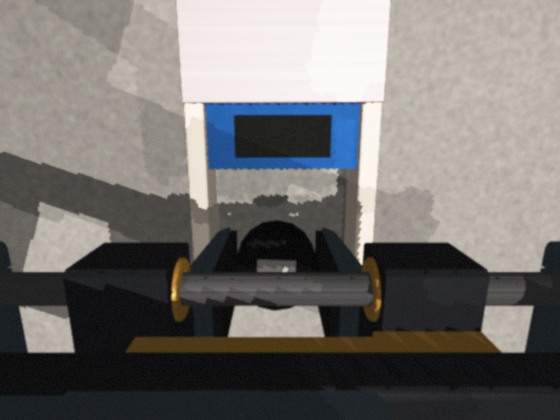

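Wrist view: the cover is fully open, with the patch at rows 115–157, and the mount is held at (277,255) over the bare well. The case centreline is at about column 283, so I'll shift 3 mm in +y.

Emit:
{"method": "servo_tool", "body": {
  "rotation": [
    [0,0,0],
    [0,0,0],
    [0,0,0],
    [0,0,0],
    [0,0,0],
    [0,0,0],
    [0,0,0],
    [0,0,0]
  ],
  "slide": [
    [-0.002,0.003,0.01],
    [-0.002,0.003,0.03],
    [-0.002,0.003,0.05],
    [-0.002,0.003,0.065],
    [-0.002,0.003,0.074],
    [-0.002,0.003,0.078],
    [-0.002,0.003,0.08],
    [-0.002,0.003,0.08]
  ],
  "hand": [0.2,0.2,0.2,0.2,0.2,0.2,0.2,0.2]
}}

```text
time: 15.55
tool_pos: [0.5499, -0.0213, 0.0261]
tcp_rot: [1.795, 2.577, 0.001]
wrist_force: [0.2, -0.6, -0.7]
gripper_width: 0.0389
grip_force: 30.0
```

Emit:
{"method": "servo_tool", "body": {
  "rotation": [
    [0,0,0],
    [0,0,0],
    [0,0,0],
    [0,0,0],
    [0,0,0],
    [0,0,0],
    [0,0,0],
    [0,0,0]
  ],
  "slide": [
    [0,0,0.0005],
    [0,0,0.001],
    [0,0,0.0015],
    [0,0,0.002],
    [0,0,0.002],
    [0,0,0.002],
    [0,0,0.002],
    [0,0,0.002]
  ],
  "hand": [0.2,0.2,0.2,0.2,0.2,0.2,0.2,0.2]
}}

```text
time: 16.55
tool_pos: [0.5496, -0.0214, 0.0237]
tcp_rot: [1.796, 2.578, -0.0]
wrist_force: [0.1, -0.0, 0.1]
gripper_width: 0.0389
grip_force: 30.0
```

Emit:
{"method": "servo_tool", "body": {
  "rotation": [
    [0,0,0],
    [0,0,0],
    [0,0,0],
    [0,0,0],
    [0,0,0],
    [0,0,0],
    [0,0,0],
    [0,0,0]
  ],
  "slide": [
    [0,0,0.0003],
    [0,0,0.0006],
    [0,0,0.001],
    [0,0,0.001],
    [0,0,0.001],
    [0,0,0.001],
    [0,0,0.001],
    [0,0,0.001]
  ],
  "hand": [0.2,0.2,0.2,0.2,0.2,0.2,0.2,0.2]
}}

```text
time: 17.55
tool_pos: [0.5496, -0.0214, 0.0227]
tcp_rot: [1.796, 2.578, -0.0]
wrist_force: [-0.4, -0.2, -0.2]
gripper_width: 0.0392
grip_force: 30.0
```

Emit:
{"method": "servo_tool", "body": {
  "rotation": [
    [0,0,0],
    [0,0,0],
    [0,0,0],
    [0,0,0],
    [0,0,0],
    [0,0,0],
    [0,0,0],
    [0,0,0]
  ],
  "slide": [
    [0,0,0.0003],
    [0,0,0.0006],
    [0,0,0.001],
    [0,0,0.001],
    [0,0,0.001],
    [0,0,0.001],
    [0,0,0.001],
    [0,0,0.001]
  ],
  "hand": [0.2,0.2,0.2,0.2,0.2,0.2,0.2,0.2]
}}

```text
time: 18.55
tool_pos: [0.5496, -0.0214, 0.0218]
tcp_rot: [1.796, 2.578, -0.0]
wrist_force: [0.3, -0.3, -1.5]
gripper_width: 0.0391
grip_force: 30.0
```

Emit:
{"method": "servo_tool", "body": {
  "rotation": [
    [0,0,0],
    [0,0,0],
    [0,0,0],
    [0,0,0],
    [0,0,0],
    [0,0,0],
    [0,0,0],
    [0,0,0]
  ],
  "slide": [
    [0,0,0.0003],
    [0,0,0.0006],
    [0,0,0.001],
    [0,0,0.001],
    [0,0,0.001],
    [0,0,0.001],
    [0,0,0.001],
    [0,0,0.001]
  ],
  "hand": [0.2,0.2,0.2,0.2,0.2,0.2,0.2,0.2]
}}

```text
time: 19.55
tool_pos: [0.5497, -0.0214, 0.0215]
tcp_rot: [1.795, 2.578, 0.0]
wrist_force: [-1.7, 0.3, 6.5]
gripper_width: 0.0393
grip_force: 30.0
```

Emit:
{"method": "servo_tool", "body": {
  "rotation": [
    [0,0,0],
    [0,0,0],
    [0,0,0],
    [0,0,0],
    [0,0,0],
    [0,0,0],
    [0,0,0],
    [0,0,0]
  ],
  "slide": [
    [0,0,0.0003],
    [0,0,0.0006],
    [0,0,0.001],
    [0,0,0.001],
    [0,0,0.001],
    [0,0,0.001],
    [0,0,0.001],
    [0,0,0.001]
  ],
  "hand": [0.2,0.2,0.2,0.2,0.2,0.2,0.2,0.2]
}}

```text
time: 20.55
tool_pos: [0.5497, -0.0214, 0.0215]
tcp_rot: [1.795, 2.577, 0.0]
wrist_force: [-4.3, -0.8, 13.5]
gripper_width: 0.0394
grip_force: 30.0
```

Emit:
{"method": "servo_tool", "body": {
  "rotation": [
    [0,0,0],
    [0,0,0],
    [0,0,0],
    [0,0,0],
    [0,0,0],
    [0,0,0],
    [0,0,0],
    [0,0,0]
  ],
  "slide": [
    [0,0,-0.001],
    [0,0,-0.0017],
    [0,0,-0.0017],
    [0,0,-0.0017],
    [0,0,-0.0017],
    [0,0,-0.0017],
    [0,0,-0.0017],
    [0,0,-0.0017]
  ],
  "hand": [0.2,0.2,0.54,0.54,0.54,0.54,0.54,0.54]
}}

```text
time: 21.55
tool_pos: [0.5496, -0.0214, 0.0214]
tcp_rot: [1.796, 2.578, -0.0]
wrist_force: [-0.3, 0.3, 1.1]
gripper_width: 0.0493
grip_force: 0.0
```

Emit:
{"method": "servo_tool", "body": {
  "rotation": [
    [0,0,0],
    [0,0,0],
    [0,0,0],
    [0,0,0],
    [0,0,0],
    [0,0,0],
    [0,0,0],
    [0,0,0]
  ],
  "slide": [
    [0,0,-0.01],
    [0,0,-0.03],
    [0,0,-0.06],
    [0.015,0,-0.09],
    [0.035,0,-0.09],
    [0.055,0,-0.09],
    [0.06,0,-0.09],
    [0.06,0,-0.09]
  ],
  "hand": [0.54,0.54,0.54,0.3,0,0,0,0]
}}

```text
time: 22.55
tool_pos: [0.5283, 0.0353, 0.1106]
tcp_rot: [-1.793, -2.578, 0.002]
wrist_force: [0.2, -0.4, -0.6]
gripper_width: 0.002
grip_force: 0.0
```

```bash
python3 go.py 0.5285 0.035 0.0535 110
python3 - <<'E'
from h import *
import pickle
s=bot.get_state();im=bot.grab_frame("wrist");S=bot.grab_frame("scene")[170:240,240:360];pickle.dump((s,im),open("w6.pkl","wb"));cv2.imwrite("pics/w6.png",np.hstack([im[:,150:450],cv2.resize(S,(480,280))if 0 else cv2.copyMakeBorder(cv2.resize(S,(480,280)),0,140,0,0,0)])[:,:,::-1])
E
```

```text
t 22.55 pos [0.5283 0.0353 0.1106] yaw 110.35 slide [-0.0004  0.0002  0.0571] rotz 0.0062 tilt [-1.6e-03 -4.0e-04 -1.0e+00] F [ 0.16 -0.41 -0.58] j6 -0.31
```

View pics/w6.png

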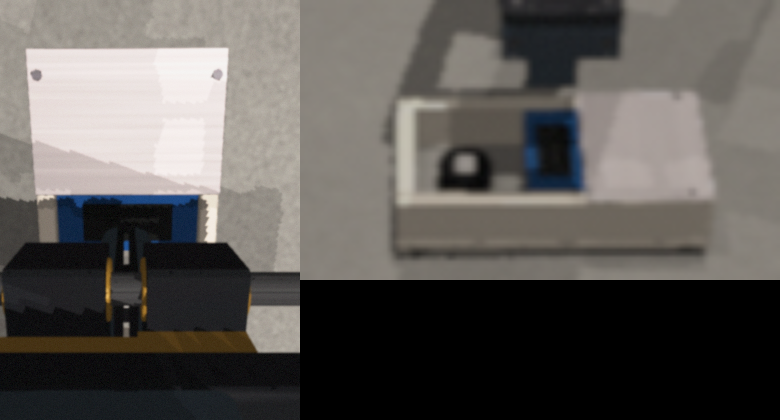

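The mount stands flat in the well with its steel face up, at (463,165) in the right panel. Now I'll press on the cover again.

Emit:
{"method": "servo_tool", "body": {
  "rotation": [
    [0,0,0],
    [0,0,0],
    [0,0,0],
    [0,0,0],
    [0,0,0],
    [0,0,0],
    [0,0,0],
    [0,0,0]
  ],
  "slide": [
    [0.002,0,0.02],
    [0.002,0,0.04],
    [0.002,0,0.052],
    [0.002,0,0.056],
    [0.002,0,0.057],
    [0.002,0,0.058],
    [0.002,0,0.0585],
    [0.002,0,0.0585]
  ],
  "hand": [0,0,0,0,0,0,0,0]
}}

```text
time: 23.65
tool_pos: [0.5282, 0.0368, 0.0532]
tcp_rot: [1.795, 2.578, 0.0]
wrist_force: [0.2, 1.2, -0.1]
gripper_width: 0.0007
grip_force: 0.0
```

Emit:
{"method": "servo_tool", "body": {
  "rotation": [
    [0,0,0],
    [0,0,0],
    [0,0,0],
    [0,0,0],
    [0,0,0],
    [0,0,0],
    [0,0,0],
    [0,0,0]
  ],
  "slide": [
    [0,0,0.0005],
    [0,0,0.001],
    [0,0,0.0015],
    [0,0,0.002],
    [0,0,0.0025],
    [0,0,0.003],
    [0,0,0.003],
    [0,0,0.003]
  ],
  "hand": [0,0,0,0,0,0,0,0]
}}

```text
time: 24.65
tool_pos: [0.5282, 0.0368, 0.0501]
tcp_rot: [1.795, 2.578, 0.0]
wrist_force: [-1.1, -0.1, 2.2]
gripper_width: 0.0003
grip_force: 1.2
```

Emit:
{"method": "servo_tool", "body": {
  "rotation": [
    [0,0,0],
    [0,0,0],
    [0,0,0],
    [0,0,0],
    [0,0,0],
    [0,0,0],
    [0,0,0],
    [0,0,0]
  ],
  "slide": [
    [0,0,0.0008],
    [0,0,0.0016],
    [0,0,0.0024],
    [0,0,0.0027],
    [-0.004,0,0.0027],
    [-0.01,0,0.0027],
    [-0.016,0,0.0027],
    [-0.02,0,0.0027]
  ],
  "hand": [0,0,0,0,0,0,0,0]
}}

```text
time: 25.65
tool_pos: [0.535, 0.0187, 0.0482]
tcp_rot: [-1.796, -2.576, -0.002]
wrist_force: [-2.8, 4.2, 9.7]
gripper_width: 0.0006
grip_force: 5.1
```

Emit:
{"method": "servo_tool", "body": {
  "rotation": [
    [0,0,0],
    [0,0,0],
    [0,0,0],
    [0,0,0],
    [0,0,0],
    [0,0,0],
    [0,0,0],
    [0,0,0]
  ],
  "slide": [
    [0,0,0.0006],
    [-0.005,0,0.0006],
    [-0.012,0,0.0006],
    [-0.019,0,0.0006],
    [-0.026,0,0.0006],
    [-0.033,0,0.0006],
    [-0.038,0,0.0006],
    [-0.04,0,0.0006]
  ],
  "hand": [0,0,0,0,0,0,0,0]
}}

```text
time: 26.65
tool_pos: [0.5491, -0.0189, 0.0479]
tcp_rot: [-1.797, -2.577, -0.002]
wrist_force: [-1.7, 3.3, 11.7]
gripper_width: 0.0004
grip_force: 5.8
```

```bash
python3 go.py 0.5555 -0.038 0.048 110
python3 - <<'E'
from h import *
import pickle
s=bot.get_state();im=bot.grab_frame("wrist");cm=cam("wrist",s);hsv=cv2.cvtColor(im,cv2.COLOR_RGB2HSV).astype(int)
v=hsv[...,2];bl=(hsv[...,0]>100)&(hsv[...,0]<125)&(hsv[...,1]>120)
a=[];b=[]
for c in range(225,335,3):
    r=np.where(bl[60:245,c])[0]
    if len(r)>10:a.append(r[0]+60);b.append(r[-1]+60)
print(a,b)
da,db=np.median(a),np.median(b);print(np.linalg.norm(plane(cm,(275,da-.5),.0557)-plane(cm,(275,db+.5),.0495)))
E
```

```text
t 26.65 pos [ 0.5491 -0.0189  0.0479] yaw 110.23 slide [-0.0202 -0.0006 -0.0001] rotz 0.004 tilt [ 6.0e-04  1.5e-03 -1.0e+00] F [-1.68  3.26 11.69] j6 -0.41
[np.int64(94), np.int64(94), np.int64(94), np.int64(94), np.int64(94), np.int64(94), np.int64(94), np.int64(94), np.int64(94), np.int64(94), np.int64(94), np.int64(94), np.int64(94), np.int64(94), np.int64(93), np.int64(94), np.int64(93), np.int64(94), np.int64(93), np.int64(94), np.int64(94), np.int64(94), np.int64(94), np.int64(93), np.int64(93), np.int64(93), np.int64(93), np.int64(93), np.int64(93), np.int64(93), np.int64(93), np.int64(93), np.int64(93), np.int64(93), np.int64(93), np.int64(93), np.int64(93)] [np.int64(232), np.int64(233), np.int64(235), np.int64(232), np.int64(233), np.int64(232), np.int64(233), np.int64(232), np.int64(236), np.int64(233), np.int64(232), np.int64(231), np.int64(229), np.int64(228), np.int64(227), np.int64(235), np.int64(230), np.int64(232), np.int64(231), np.int64(230), np.int64(228), np.int64(228), np.int64(230), np.int64(231), np.int64(232), np.int64(232), np.int64(232), np.int64(232), np.int64(232), np.int64(232), np.int64(232), np.int64(232), np.int64(232), np.int64(231), np.int64(232), np.int64(232), np.int64(232)]
0.06551790017294586
```

Emit:
{"method": "servo_tool", "body": {
  "rotation": [
    [0,0,0],
    [0,0,0],
    [0,0,0],
    [0,0,0],
    [0,0,0],
    [0,0,0],
    [0,0,0],
    [0,0,0]
  ],
  "slide": [
    [-0.004,0,0],
    [-0.009,0,0],
    [-0.014,0,0],
    [-0.018,0,0],
    [-0.02,0,0],
    [-0.021,0,0],
    [-0.022,0,0],
    [-0.022,0,0]
  ],
  "hand": [0,0,0,0,0,0,0,0]
}}

```text
time: 27.7
tool_pos: [0.5564, -0.0383, 0.0479]
tcp_rot: [-1.796, -2.575, -0.004]
wrist_force: [-2.4, 6.3, 11.8]
gripper_width: 0.0007
grip_force: 5.8
```

Emit:
{"method": "servo_tool", "body": {
  "rotation": [
    [0,0,0],
    [0,0,0],
    [0,0,0],
    [0,0,0],
    [0,0,0],
    [0,0,0],
    [0,0,0],
    [0,0,0]
  ],
  "slide": [
    [-0.0003,0,0],
    [-0.0006,0,0],
    [-0.001,0,0],
    [-0.001,0,0],
    [-0.001,0,0],
    [-0.001,0,0],
    [-0.001,0,0],
    [-0.001,0,0]
  ],
  "hand": [0,0,0,0,0,0,0,0]
}}

```text
time: 28.7
tool_pos: [0.5565, -0.0387, 0.0479]
tcp_rot: [-1.796, -2.574, -0.005]
wrist_force: [-3.2, 7.9, 12.0]
gripper_width: 0.0001
grip_force: 6.3
```

The tool is held back by the stop. I'll lift off and check.

Emit:
{"method": "servo_tool", "body": {
  "rotation": [
    [0,0,0],
    [0,0,0],
    [0,0,0],
    [0,0,0],
    [0,0,0],
    [0,0,0],
    [0,0,0],
    [0,0,0]
  ],
  "slide": [
    [0,0,-0.01],
    [0,0,-0.04],
    [0,0,-0.09],
    [-0.05,0,-0.12],
    [-0.11,0,-0.13],
    [-0.16,0,-0.13],
    [-0.18,0,-0.13],
    [-0.18,0,-0.13]
  ],
  "hand": [0,0,0,0,0,0,0,0]
}}

```text
time: 29.7
tool_pos: [0.6191, -0.2105, 0.1757]
tcp_rot: [-1.797, -2.575, 0.0]
wrist_force: [-0.1, 0.1, -0.5]
gripper_width: 0.0006
grip_force: 0.0
```

Run:
```python
from h import *
t=bot.grab_frame("top");S=bot.grab_frame("scene")
a=cv2.resize(t[165:275,200:330],(390,330),interpolation=2);b=cv2.resize(S[165:255,160:360],(400,330)if 0 else (400,180),interpolation=2)
cv2.imwrite("pics/f.png",np.hstack([a,cv2.copyMakeBorder(b,0,150,0,0,0)])[:,:,::-1])
hsv=cv2.cvtColor(t,cv2.COLOR_RGB2HSV).astype(int)
bl=(hsv[...,0]>100)&(hsv[...,0]<125)&(hsv[...,1]>120)&(hsv[...,2]>50);bl[:150]=0;bl[300:]=0
T=cam("top");ey=np.array([-.342,.94])
for b in blobs(bl,20):
    ys,xs=np.where(b[3]);P=np.array([plane(T,(x,y),.05)[:2] for x,y in zip(xs,ys)]);k=(P-[.5189,.056])@ey+.022
    print(b[:3],np.percentile(k,[1,50,99]).round(4))
```

```text
(np.int32(1783), [277.0, 218.6], [249, 190, 62, 56]) [-0.0955 -0.0293  0.0206]
```

View pics/f.png

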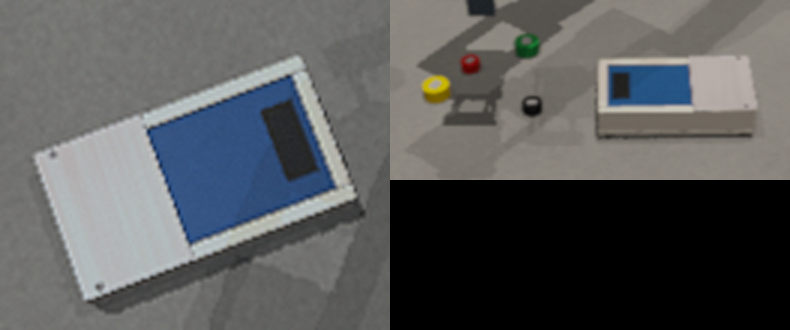

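The cover is shut against the rim with no gap left. The green, red, yellow and small black mounts are still where they were.

```bash
python3 -c "
from bench import bot
print(bot.sign_off())"
```

```text
the job is handed in; nothing more can be done
None
```

The black specimen mount is standing in the well, steel face up, with the blue cover slid fully shut over it; I never touched the green mount, wash bottle or beaker, no force reading on the cover passed about 15 N, and the job was handed in at about 30 s.

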